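Level a tabletop camera stand and hold its column at the ring

ROBOT

A 7-joint arm with a two-finger parallel gripper is mounted at the origin on the work surface. World frame = base frame: x ahead of the robot, y to its left, z up, the work surface at z = 0. Lengths are in m, angles in rad, forces in N, time in s.
With the tool pointing down it reaches from about 0.4 to 0.875 m from the base axis. Payload 19.3 kg.
Tool frame: the origin (TCP) lies on the front face of the gripper's body, between the roots of the fingers; the fingertips stand 73 mm ahead of it and the grasp point (between the pads) lies 54 mm ahead of it; z points along the fingers, y is the direction in which the jaws open and shut (so a half turn about z gives the same grasp; the last joint's range is limited). The gripper opens to 85 mm and grips with 20 to 120 N. Pads are 22 mm wide; open, the fingers measure 114 mm over their backs; the gripper's body (76 mm by 85 mm) begins 54 mm behind the grasp point. The pads swing forward as they close: fully open they stand 13 mm farther back than shut.
Start: joints at [1.208, 0.521, -0.036, 1.599, 0.021, 1.021, -0.113], TCP at [0.18, -0.598, 0.304] pointing down, gripper open.
Joint ranges: [-2.91, 2.91], [-0.3, 2.13], [-1.5, 1.42], [0.17, 2.43], [-1.26, 4.41], [0.16, 1.93], [-2.52, 2.52]. Speed limits (rad/s): [1.89, 1.89, 2.39, 2.39, 3.01, 3.01, 3.01].

INTERFACE

Orientations are given as [roll, pitch, yaw] about the fixed x, y, z axes, in that order (R = Rz(yaw) Ry(pitch) Rx(roll)).
In Python, from workcell import bot gives the robot as it stands.
- The arm moves only by the shell command python3 -m crank 'ROWS' [OPENING] [FORCE]. ROWS is a JSON object of lists of equal length, an entry for each row: "travel": the shift along the world's x, y, z in cm, a list of three; "rot": the turn, a rotation vector about the world's x, y, z in degrees, a list of three. A call has 1 to 8 rows; each row is the pose to reach, as a shift and turn from the pose commanded when the call began; what a row does not reach only later rows make up. A row lasts 1/10 s, in which the tool goes at most 50 mm and 8.59 degrees, less where a joint would pass 70% of its speed; a pose out of reach is approached as far as the arm can. A call with a gripper value outside its range is refused whole. OPENING is the opening, from -1 (shut) to 1 (fully open), so that 0 is half open, set as the call begins (- or left out, the last holds). The fingers move at their own pace and stop on an object; FORCE is the grip in N (left out, the last holds). Time passes only in rows, so rows that repeat a pose let the fingers close. It gives the time, the measured TCP pose, the force and the opening at its end, in the units of the state.
- bot.observe(): the state, without advancing time (a new reading comes with each control period).
- bot.grab_frame(name): name is "side" or "top"; returns the picture (480x640x3 uint8, red, green, blue); there is no depth.
- bot.camera_model(name): a dict with "fx", "fy", "cx", "cy" (pixels), "R" (3x3) and "t" (3): a world point X has camera coordinates R X + t. Camera axes: x right, y down, z forward; pixel columns grow to the right and rows downward; lengths in m; the calibration is good to about 2 mm. A picture is of the moment at which its call begins. camera_model takes no time and is no camera call.
- bot.job_done(): hands the job in, once; it reports no verdict.
Trained networks look in the newest picture that a camera, given by its name, has taken for a name from the list of things; names that differ only in an ending like _2 or _b are one class to them, and where a whole thing is asked for, a point or a joint stands for the part that bears it (a point fixed in the world has none). Each returns a list of dicts, best first, with "conf" (0 to 1); they miss things now and then, are a little off and sometimes report something else, mostly with a low value. They report only what shows in the picture. A call takes as long as a camera call.
- bot.silhouettes(camera, thing): "pixels" (480x640 bool, what is visible of it) and "box" ([centre column, centre row, width, height] in pixels, round what is visible of it).
The state is a dict: "clock": time; "qpos": joint angles; "qd": joint speeds; "joint_efforts": joint torques, N m; "position": TCP position; "tool_rot": TCP orientation; "force": force on the tool from outside, world axes, zero at the start; "moment": the same for the moment, N m; "grip_width": finger opening in m.
Only numpy, scipy, OpenCV 4.12 (cv2) and the standard library are available. Lean on these libraries where they do the work, as an engineer would, in place of code of your own. Each camera call takes 0.05 s, during which the arm holds its last target.

TASK

First turn the orange foot knob until the rocking plate of the camera stand sits level. Then draw the blue-headed centre column straight up out of its sleeve until the red ring has just come out of the sleeve, without forcing it sideways, and finish still holding it there in the gripper so that a colleague can tighten the clamp; the plate must stay level and the things around the stand must be left alone.

Things in the scene. Friction and masses are not known exactly. Their poses are not given: they have to be found in the camera images.
- stand: Wooden foot of the camera stand, fixed to the desk, 130 x 270 x 14 mm (y -95 to 175 mm), with 58 mm high cheeks at x +-58 mm and a 76 mm high black index post at the -y end; the plate is level when the white line on its end meets the post's. Origin: on the desk below the column; z up; the knob lies 130 mm towards +y.
- plate_axis (a point): Point on the tilt axis (along x) of the rocking aluminium plate, on the column's axis, 48 mm above the desk. The plate is 100 x 238 x 12 mm, its upper face 12 mm above this point. When level, the sleeve's mouth is 108 mm, the column's grip point 142 mm and the knob's grip point 92 mm above the desk.
- platform (a joint): Tilt of the rocking plate, rad, 0 = level; negative: the knob's end is low (it starts so, -0.065 to -0.11); positive: that end is high. It follows the foot knob: each rad of clockwise turn, seen from above, adds 0.06 rad. It stays where the knob leaves it.
- knob_grip (a point): Point on the orange knob's axis, where to grip. The knob has an upright bar 44 mm long, 14 thick, 34 high on a disc 44 mm across; the point is 12 mm below the bar's top, 22 mm above the disc. x along the bar (fingers close along y), z up along the axis, tilting with the plate. Turning takes about 0.1 N m; from the start it turns at least 2.2 rad clockwise.
- sleeve: Grey sleeve on the plate that guides the column, 43 x 43 x 82 mm, 48 mm of it above the plate. Origin: centre of its underside, 82 mm below its mouth; z along the bore.
- sleeve_mouth (a point): Centre of the sleeve's upper opening. The sleeve is a grey block 43 x 43 mm on the plate, its mouth 48 mm above the plate, with a bore 23 mm square and 82 mm deep along z, the direction to draw the column. A brass clamp screw (not to be used) sticks out 43 mm from the axis towards +x, 22 mm below the mouth.
- column_grip (a point): Point on the axis of the column's head, where to grip. The head is a blue upright cylinder, diameter 32 mm, 26 mm below to 26 mm above this point, with a steel stud 6 mm wide, 10 mm high on top. Below it a square aluminium column, 22 mm, sits in the sleeve with 0.5 mm play all round; it cannot turn. At rest the point is 34 mm above the sleeve's mouth.
- column (a joint): How far the column is drawn out, m: 0 fully down, 0.05 when the lower edge of the red ring (8 mm high, hidden in the sleeve at first) is at the sleeve's mouth, stop at 0.078. Mass about 0.3 to 0.52 kg, about 1 N of friction: it slides back down when let go.
- pencil_rack: Wooden pencil rack with five pencils, 70 x 100 mm, 140 mm high; a bystander. Origin: centre of its underside.
- wooden_pot: Turned wooden pot, diameter 74 mm, 52 mm high; a bystander. Origin: centre of its underside.
- card_holder: Dark steel holder with a blank note card, 55 x 85 mm, 90 mm high; a bystander. Origin: centre of its underside.

How it is judged:
On the way, in this order (a step that is already met when the one before it is completed fails the run):
1. the plate is level, the column still down (value of joint platform between -0.02 and 0.02 rad and value of joint column below 0.01 m), for 0.3 s.
2. the column is drawn to its ring (value of joint column between 0.045 and 0.06 m and contact force between column and the fingers above 2 N), for 0.2 s.
At the end, for the whole second after the job is handed in: The plate is level to 0.02 rad, the column stands drawn out by 45 to 60 mm (the lower edge of its red ring within 5 mm below to 10 mm above the sleeve's mouth), still, and is held between the fingers, not wedged against the sleeve (under 10 N between them) (all of step 2 and velocity of joint column between -0.01 and 0.01 m/s and value of joint platform between -0.02 and 0.02 rad and contact force between column and sleeve below 10 N); the arm keeps its last pose, push and grip.
It fails at once if a bystander is moved by more than 20 mm (distance of any of pencil_rack, wooden_pot, card_holder from where it was at the start of the episode above 0.02 m).
It fails at once if the column is drawn while forced sideways against the sleeve with over 20 N (value of joint column above 0.004 m and contact force between column and sleeve above 20 N).
It also fails if it takes over 58 s, if anything falls off the work surface, if the arm or the gripper's body presses on something with over 40 N, if the wrist force passes 120 N, or if a joint passes its speed limit or range.

## Working session

There is one attempt and no reset: what is moved stays moved. The work goes in short steps, Python scripts to look and compute and a shell command to move; the robot and the scene stay as the last step left them, time stands still between calls to the robot, and variables do not carry over. Pictures are saved under pics/ and viewed, and the job is handed in when it is done.

```bash
mkdir -p pics; ls; python3 - <<'E'
from workcell import bot
import cv2, json
print(bot.observe())
for n in ("side","top"):
    im=bot.grab_frame(n); cv2.imwrite(f"pics/{n}0.png",im[:,:,::-1])
    print(n,bot.camera_model(n))
    for t in ("knob_grip","column_grip","sleeve","stand","pencil_rack","wooden_pot","card_holder"):
        try:
            r=bot.silhouettes(n,t)
            print(n,t,[(round(d["conf"],2),[round(float(v)) for v in d["box"]]) for d in r[:2]])
        except Exception as e: print(n,t,e)
print(bot.observe()["clock"])
E
```

```text
pics
{'clock': 0.0, 'qpos': array([ 1.20779901,  0.52199833, -0.03628791,  1.59996427,  0.02117965,
        1.02108678, -0.11278356]), 'qd': array([ 0.001466  ,  0.00104111,  0.00239993, -0.00063581, -0.00124801,
        0.00041372, -0.00109346]), 'joint_efforts': array([ 1.24469418e-03, -9.27111840e+01,  1.98008761e+00, -3.69933128e+01,
        1.76617474e-02,  8.30262434e-03, -3.37183815e-05]), 'position': array([ 0.18028294, -0.59819015,  0.30335156]), 'tool_rot': array([-3.14052294e+00,  7.73731396e-05,  2.92758147e-01]), 'force': array([ 0.0013572 ,  0.13303956, -0.47453152]), 'moment': array([-0.03018248,  0.0241479 ,  0.03630945]), 'grip_width': 0.08544548856289089}
side {'fx': 500.21463033103083, 'fy': 500.21463033103083, 'cx': 319.30103427293693, 'cy': 232.69617492773702, 'R': array([[-0.69279772, -0.72079252, -0.02212357],
       [-0.33027109,  0.34441722, -0.87880475],
       [ 0.64105563, -0.60152715, -0.47666839]]), 't': array([0.37911131, 0.28197418, 0.80544915])}
side knob_grip [(0.81, [284, 260, 17, 25])]
side column_grip [(0.79, [321, 211, 14, 29])]
side sleeve [(0.5
[... 170 characters left out ...]
r [(0.68, [387, 208, 28, 38])]
top {'fx': 482.5764524009355, 'fy': 482.5764524009355, 'cx': 322.89551255888887, 'cy': 234.96027042780347, 'R': array([[-0.02949453, -0.99956039,  0.00301548],
       [-0.9980775 ,  0.02928599, -0.05462264],
       [ 0.05451032, -0.00462075, -0.99850252]]), 't': array([0.02330913, 0.53454358, 1.2499028 ])}
top knob_grip [(0.73, [294, 219, 20, 17])]
top column_grip [(0.57, [346, 212, 18, 17])]
top sleeve [(0.71, [347, 210, 20, 21]), (0.42, [343, 211, 11, 12])]
top stand [(0.78, [330, 215, 104, 55]), (0.36, [485, 260, 31, 29])]
top pencil_rack [(0.47, [484, 260, 27, 27])]
top wooden_pot [(0.68, [484, 260, 28, 25])]
top card_holder [(0.81, [448, 203, 43, 25])]
0.8
```

View pics/side0.png

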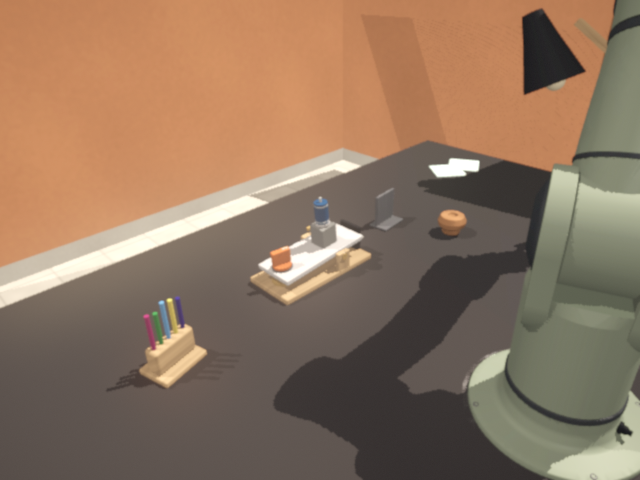

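View pics/top0.png

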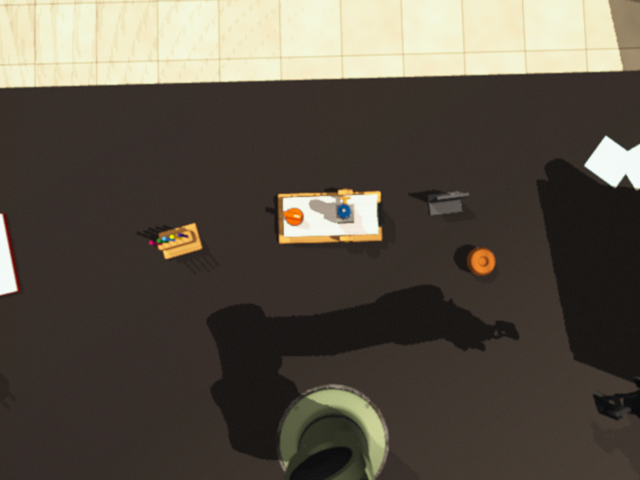

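```bash
cat > h.py <<'E'
from workcell import bot
import cv2, numpy as np
C={n:bot.camera_model(n) for n in("side","top")}
def proj(n,X):
    c=C[n];p=c["R"]@np.asarray(X,float)+c["t"];return np.array([c["cx"]+c["fx"]*p[0]/p[2],c["cy"]+c["fy"]*p[1]/p[2]])
def ray(n,uv):
    c=C[n];d=np.array([(uv[0]-c["cx"])/c["fx"],(uv[1]-c["cy"])/c["fy"],1.]);o=-c["R"].T@c["t"];d=c["R"].T@d
    return o,d/np.linalg.norm(d)
def atz(n,uv,z):
    o,d=ray(n,uv);return o+d*(z-o[2])/d[2]
def tri(u1,u2):
    A=np.zeros((3,3));b=np.zeros(3);rs=[ray("side",u1),ray("top",u2)]
    for o,d in rs:
        P=np.eye(3)-np.outer(d,d);A+=P;b+=P@o
    x=np.linalg.solve(A,b);return x,[np.linalg.norm((np.eye(3)-np.outer(d,d))@(x-o)) for o,d in rs]
E
python3 - <<'E'
from h import *
s=cv2.imread("pics/side0.png");t=cv2.imread("pics/top0.png")
cv2.imwrite("pics/side0z.png",cv2.resize(s[180:310,235:395],None,fx=4.6,fy=4.6,interpolation=cv2.INTER_CUBIC))
cv2.imwrite("pics/top0z.png",cv2.resize(t[175:255,265:395],None,fx=6,fy=6,interpolation=cv2.INTER_CUBIC))
print(tri((284,260),(294,219)),tri((321,211),(346,212)))
for n,im in (("side",s),("top",t)):
    h=cv2.cvtColor(im,cv2.COLOR_BGR2HSV)
    for nm,lo,hi in(("blue",(100,90,60),(125,255,255)),("orange",(3,190,120),(12,255,255))):
        m=cv2.inRange(h,lo,hi)
        k,l,st,ce=cv2.connectedComponentsWithStats(m)
        print(n,nm,[(st[i].tolist(),ce[i].round(1).tolist()) for i in range(1,k) if st[i][4]>25 and 230<ce[i][0]<400 and 180<ce[i][1]<300])
E
```

```text
(array([0.57427457, 0.07913726, 0.06814004]), [np.float64(0.00012292382141435726), np.float64(0.0001229238214141979)]) (array([ 0.58246656, -0.04655664,  0.13995384]), [np.float64(0.002168930096744796), np.float64(0.0021689300967446335)])
side blue [([315, 200, 12, 5, 39], [320.6, 202.4])]
side orange []
top blue [([337, 205, 14, 13, 131], [343.6, 211.0])]
top orange [([285, 216, 17, 6, 44], [293.3, 218.5])]
```

```bash
sleep 0
```

```text
(no output)
```

View pics/side0z.png

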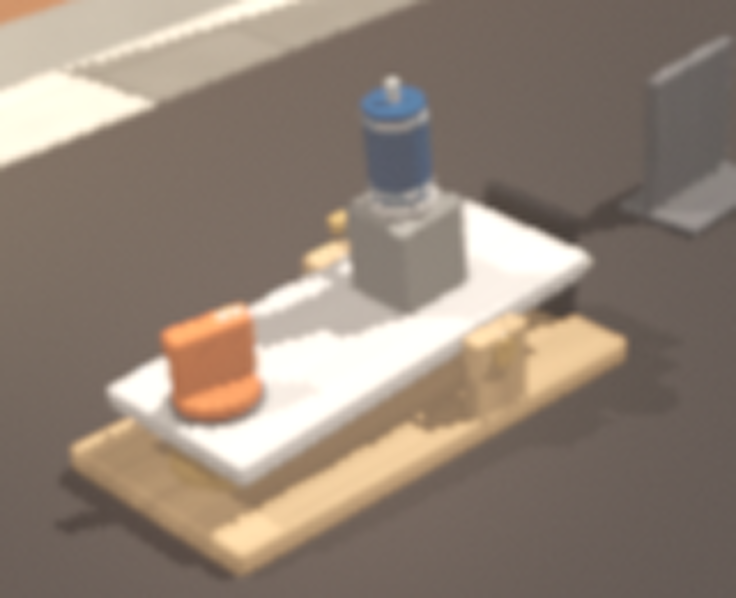

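View pics/top0z.png

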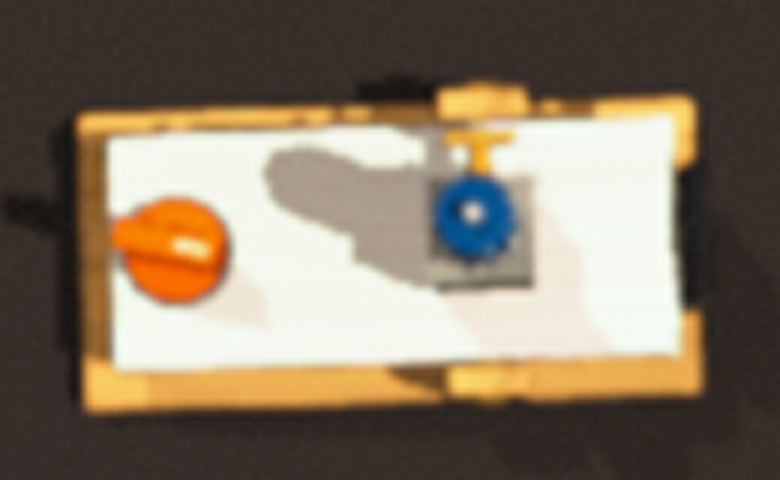

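```bash
cat > fit.py <<'E'
from h import *
from scipy.optimize import least_squares
from scipy.spatial.transform import Rotation as Ro
S=lambda u,v:np.array([235+u/4.6,180+v/4.6])-0.4
T=lambda u,v:np.array([265+u/6,175+v/6])-0.4
obs=[ # cam,px,kind,local
('side',S(240,548),'f',(-.065,.175,.014)),('side',S(72,455),'f',(.065,.175,.014)),('side',S(625,340),'f',(-.065,-.095,.014)),
('side',S(108,392),'p',(.05,'M',.012)),('side',S(240,468),'p',(-.05,'M',.012)),('side',S(591,260),'p',(-.05,'m',.012)),
('top',T(105,138),'p',(.05,'M',.012)),('top',T(115,370),'p',(-.05,'M',.012)),('top',T(682,355),'p',(-.05,'m',.012)),('top',T(676,117),'p',(.05,'m',.012)),
('top',T(78,115),'f',(.065,.175,.014)),('top',T(85,410),'f',(-.065,.175,.014)),('top',T(702,393),'f',(-.065,-.095,.014)),('top',T(694,97),'f',(.065,-.095,.014)),
('side',S(392,80),'p',(0,0,.130)),('top',T(473,211),'p',(0,0,.130)),
('top',T(535,180),'p',(.0215,-.0215,.06)),('top',T(533,285),'p',(-.0215,-.0215,.06)),('top',T(433,285),'p',(-.0215,.0215,.06)),
('side',S(405,232),'p',(-.0215,.0215,.06)),('side',S(463,198),'p',(-.0215,-.0215,.06)),('side',S(352,203),'p',(.0215,.0215,.06)),
('top',T(178,303),'d',None)]
def pt(p,kind,l):
    x,y,yaw,tilt,M,m=p
    Rz=Ro.from_euler('z',yaw).as_matrix();o=np.array([x,y,0])
    if kind=='f': return o+Rz@np.array(l)
    l=np.array([M if v=='M' else m if v=='m' else v for v in l],float)
    return o+Rz@(np.array([0,0,.048])+Ro.from_euler('x',tilt).as_matrix()@l)
def fun(p): return np.concatenate([proj(c,pt(p,k,l))-u for c,u,k,l in obs if l])
if __name__=="__main__":
    r=least_squares(fun,[.58,-.04,0,-.08,.155,-.083],loss='soft_l1')
    p=r.x;print(p.round(4),"yawdeg",np.degrees(p[2]));print(fun(p).reshape(-1,2).round(1).tolist())
    print("knob",pt(p,'p',(0,.13,.044)).round(4),"bartop",pt(p,'p',(0,.13,.056)).round(4),"col",pt(p,'p',(0,0,.094)).round(4),"mouth",pt(p,'p',(0,0,.06)).round(4))
    q=p.copy();q[3]=0;print("level col",pt(q,'p',(0,0,.094)).round(4))
    bt=pt(p,'p',(0,.13,.056))
    for uv in((112,238),(222,258)):
        d=atz('top',T(*uv),bt[2])-bt; print("bar end top",d.round(4),np.degrees(np.arctan2(d[1],d[0])))
    for uv in((163,335),(250,308)):
        d=atz('side',S(*uv),bt[2])-bt; print("bar end side",d.round(4),np.degrees(np.arctan2(d[1],d[0])))
    for a in (80,90,100,110):
        pass
E
python3 fit.py
```

```text
[ 0.5815 -0.0518 -0.0028 -0.0842  0.1601 -0.081 ] yawdeg -0.1587587003721059
[[0.2, 1.0], [-0.4, -2.6], [0.9, -0.8], [-0.3, -1.0], [-0.0, -0.0], [-0.1, -2.3], [0.3, 0.1], [-0.5, 0.4], [-0.0, -0.1], [-0.3, 0.0], [0.2, 0.0], [0.1, 0.2], [0.3, 0.3], [-0.0, 0.4], [0.3, -0.2], [0.2, 0.4], [-0.4, -0.6], [0.4, -0.5], [-0.6, 0.1], [-0.3, 0.5], [0.5, 0.2], [-1.7, 0.7]]
knob [0.5819 0.0815 0.0809] bartop [0.5819 0.0825 0.0929] col [ 0.5815 -0.0439  0.1417] mouth [ 0.5815 -0.0467  0.1078]
level col [ 0.5815 -0.0518  0.142 ]
bar end top [0.0027 0.0215 0.    ] 82.81982951536983
bar end top [-0.0068 -0.0234  0.    ] -106.3140078091246
bar end side [0.0059 0.0225 0.    ] 75.31626574936641
bar end side [-0.0043 -0.0223  0.    ] -101.0432257237601
```

```bash
python3 -m crank '{"travel":[[3,3.5,0],[6,7,0],[9,10.5,0],[12,14,0],[15,17.5,0],[18,21,0],[21,24.5,0],[24,28,0]],"rot":[[0,0,4],[0,0,8],[0,0,12],[0,0,16],[0,0,20],[0,0,24],[0,0,28],[0,0,32]]}' 1 40
```

```text
clock: 1.6
position: [0.4213, -0.3169, 0.3042]
tool_rot: [3.141, 0.0, 0.854]
force: [0.8, -0.4, -0.9]
grip_width: 0.0851
```

```bash
python3 -m crank '{"travel":[[2,4.5,0],[4,9,0],[6,13.5,0],[8,18,0],[10,22.5,0],[12,27,0],[14,31.5,0],[15,36,-0.5]],"rot":[[0,0,4],[0,0,8],[0,0,12],[0,0,16],[0,0,20],[0,0,24],[0,0,27],[0,0,29]]}' 1 40
cat > mv.py <<'E'
# usage: python3 mv.py x y z tooly_deg tilt -> travel & rot from present measured pose
import sys
from h import *
from scipy.spatial.transform import Rotation as Ro
x,y,z,a,t=map(float,sys.argv[1:])
s=bot.observe()
R0=Ro.from_euler('xyz',s["tool_rot"])
Rt=Ro.from_euler('x',t)*Ro.from_euler('z',np.radians(a+90))*Ro.from_euler('x',np.pi)
print("travel cm",((np.array([x,y,z])-s["position"])*100).round(2),"rot deg",np.degrees((Rt*R0.inv()).as_rotvec()).round(2))
print(s["qpos"].round(2),s["force"].round(1))
E
python3 mv.py 0.582 0.097 0.265 -12 -0.0842
```

```text
clock: 2.4
position: [0.5716, 0.0436, 0.2993]
tool_rot: [3.14, -0.001, 1.359]
force: [0.1, -0.5, 0.4]
grip_width: 0.0855
travel cm [ 1.04  5.34 -3.43] rot deg [-4.84  0.09  0.12]
[ 0.16  0.48 -0.47  1.73  0.25  1.   -0.62] [ 0.1 -0.5  0.4]
```

```bash
python3 -m crank '{"travel":[[1,5,-2],[1.1,5.3,-4],[1.1,5.3,-4]],"rot":[[-4.8,0,0],[-4.8,0,0],[-4.8,0,0]]}' 0 30
python3 mv.py 0.582 0.0868 0.1387 -12 -0.0842
python3 - <<'E'
from h import *
for n,(a,b,c,d),f in(("side",(150,310,235,395),4.6),("top",(175,255,265,395),6)):
    im=bot.grab_frame(n)[a:b,c:d,::-1]; cv2.imwrite(f"pics/{n}1.png",cv2.resize(im,None,fx=f*.8,fy=f*.8,interpolation=cv2.INTER_CUBIC))
E
```

```text
clock: 2.7
position: [0.5803, 0.0977, 0.2563]
tool_rot: [3.127, 0.083, 1.362]
force: [-0.7, 0.0, 1.2]
grip_width: 0.0444
travel cm [  0.17  -1.09 -11.76] rot deg [-0.02 -0.19 -0.05]
[-0.    0.55 -0.43  1.72  0.36  0.98 -0.8 ] [-0.7  0.   1.2]
```

View pics/side1.png

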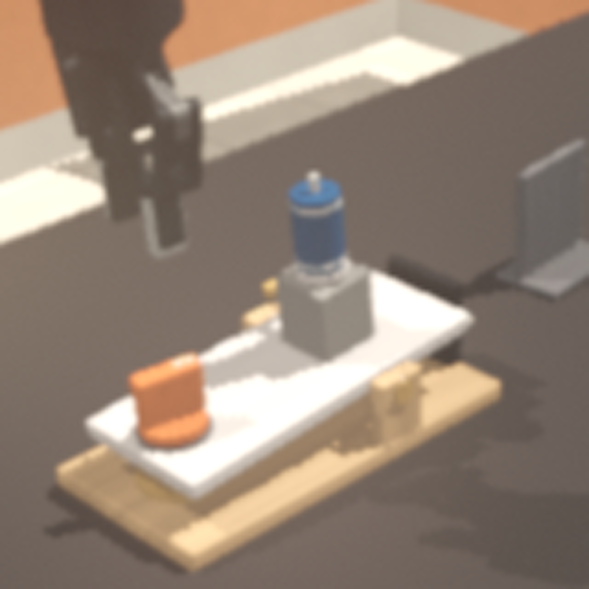

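View pics/top1.png

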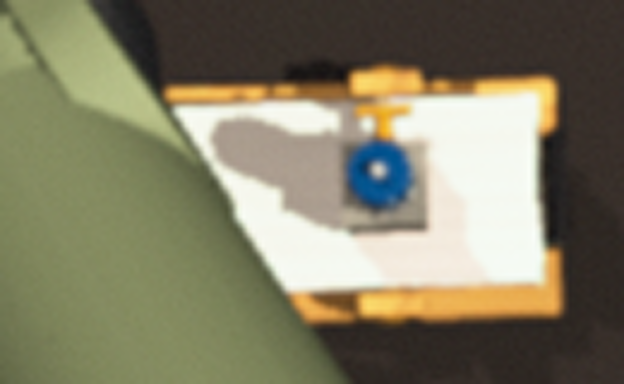

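```bash
python3 -m crank '{"travel":[[0.1,-0.4,-4],[0.2,-0.8,-8],[0.2,-1,-10.5],[0.2,-1.1,-11.3],[0.2,-1.1,-11.7],[0.2,-1.1,-11.7]],"rot":[[0,0,0],[0,0,0],[0,0,0],[0,0,0],[0,0,0],[0,0,0]]}' 0 30
python3 mv.py 0.582 0.0868 0.1387 -12 -0.0842
python3 - <<'E'
from h import *
for n,(a,b,c,d),f in(("side",(150,310,235,395),4.6),):
    im=bot.grab_frame(n)[a:b,c:d,::-1]; cv2.imwrite(f"pics/{n}2.png",cv2.resize(im,None,fx=f*.8,fy=f*.8,interpolation=cv2.INTER_CUBIC))
E
```

```text
clock: 3.4
position: [0.584, 0.0832, 0.1431]
tool_rot: [3.122, 0.081, 1.356]
force: [-1.0, 0.3, 0.8]
grip_width: 0.0425
travel cm [-0.2   0.36 -0.44] rot deg [-0.04  0.1   0.28]
[-0.02  0.7  -0.37  1.79  0.46  0.76 -0.88] [-1.   0.3  0.8]
```

View pics/side2.png

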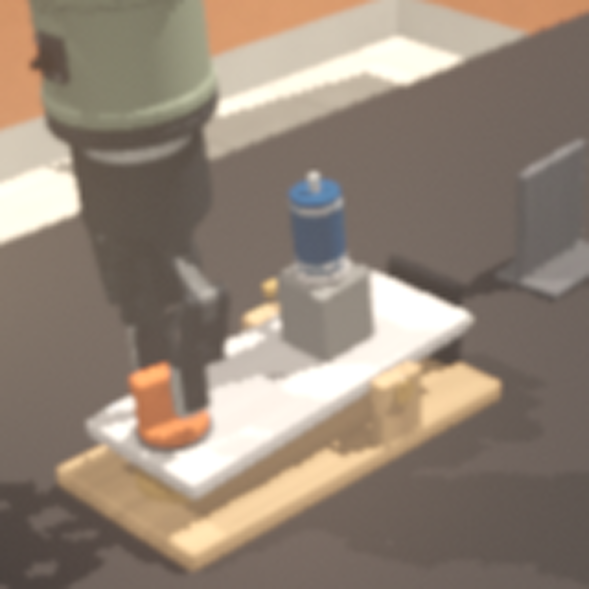

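```bash
python3 mv.py 0.582 0.0868 0.1387 -12 -0.0842
python3 -m crank '{"travel":[[-0.2,0.35,-0.4],[-0.2,0.35,-0.4],[-0.2,0.35,-0.4]],"rot":[[0,0,0],[0,0,0],[0,0,0]]}' 0 30
python3 mv.py 0.582 0.0868 0.1387 -12 -0.0842
```

```text
travel cm [-0.21  0.34 -0.46] rot deg [-0.05  0.13  0.26]
[-0.03  0.7  -0.37  1.79  0.46  0.76 -0.88] [0.4 0.4 0.7]
clock: 3.75
position: [0.5814, 0.0874, 0.1383]
tool_rot: [3.123, 0.082, 1.357]
force: [0.9, 0.1, 0.5]
grip_width: 0.0426
travel cm [ 0.06 -0.06  0.04] rot deg [-0.03  0.04  0.2 ]
[-0.03  0.71 -0.36  1.8   0.47  0.75 -0.89] [0.9 0.1 0.5]
```

Close on the knob.

```bash
python3 -m crank '{"travel":[[0,0,0],[0,0,0],[0,0,0],[0,0,0],[0,0,0],[0,0,0]],"rot":[[0,0,0],[0,0,0],[0,0,0],[0,0,0],[0,0,0],[0,0,0]]}' -1 40
python3 - <<'E'
from h import *
s=bot.observe();print(s["force"],s["moment"],s["grip_width"])
for n,(a,b,c,d),f in(("side",(150,310,235,395),4.6),):
    im=bot.grab_frame(n)[a:b,c:d,::-1]; cv2.imwrite(f"pics/{n}3.png",cv2.resize(im,None,fx=f*.8,fy=f*.8,interpolation=cv2.INTER_CUBIC))
E
```

```text
clock: 4.35
position: [0.5819, 0.0871, 0.1381]
tool_rot: [3.123, 0.081, 1.356]
force: [4.1, 0.1, -0.3]
grip_width: 0.0136
[ 4.14257012  0.08026301 -0.31157559] [-0.04192697 -1.10179563  0.10274917] 0.013592564086636288
```

View pics/side3.png

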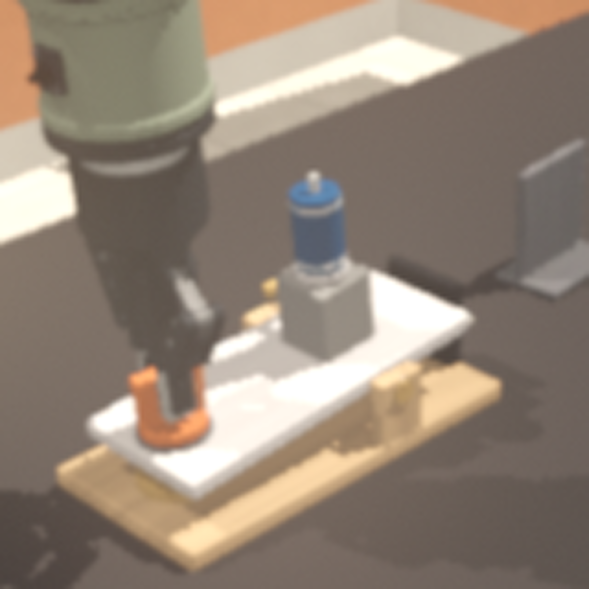

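```bash
cat > turn.py <<'E'
import sys
from h import *
from fit import pt
from scipy.spatial.transform import Rotation as Ro
t0,step,n=float(sys.argv[1]),float(sys.argv[2]),int(sys.argv[3])
p=np.array([.5815,-.0518,-.0028,t0,.16,-.081])
s=bot.observe();P0=s["position"]
Rp=lambda t:Ro.from_euler('z',p[2])*Ro.from_euler('x',t)
c=np.array([.5815,-.0518,.048])
rel=Rp(t0).inv().apply(P0-c); k=np.array([0,.13,0])  # knob axis through k in plate frame
T=[];Q=[]
for i in range(1,n+1):
    th=np.radians(step*i);t=t0+.06*th
    K=Ro.from_euler('z',-th)
    X=c+Rp(t).apply(k+K.apply(rel-k))
    Q.append(np.degrees((Rp(t)*K*Rp(t0).inv()).as_rotvec()).round(1).tolist());T.append(((X-P0)*100).round(2).tolist())
print(T);print(Q)
print(s["position"],s["force"],s["moment"],s["qpos"])
E
python3 turn.py -0.0842 8 10
```

```text
[[0.01, -0.08, 0.12], [0.02, -0.16, 0.23], [0.03, -0.24, 0.35], [0.04, -0.32, 0.46], [0.05, -0.41, 0.57], [0.06, -0.49, 0.69], [0.06, -0.58, 0.8], [0.07, -0.68, 0.91], [0.07, -0.77, 1.02], [0.08, -0.86, 1.13]]
[[0.5, -0.6, -8.0], [1.0, -1.2, -16.0], [1.4, -1.7, -23.9], [1.9, -2.2, -31.9], [2.3, -2.5, -39.9], [2.7, -2.8, -47.9], [3.1, -3.1, -55.9], [3.4, -3.3, -63.9], [3.7, -3.4, -71.9], [4.0, -3.4, -79.9]]
[0.58186698 0.08704433 0.13808866] [ 6.07679267 -0.43650146 -0.40884832] [-0.02429374 -1.08027651  0.02806066] [-0.03391556  0.70923426 -0.36202237  1.79655774  0.46732669  0.75100846
 -0.88779569]
```

```bash
python3 -m crank '{"travel":[[0,-0.1,0.1],[0,-0.2,0.2],[0,-0.2,0.3],[0,-0.3,0.5],[0,-0.4,0.6],[0.1,-0.5,0.7],[0.1,-0.5,0.7],[0.1,-0.5,0.7]],"rot":[[0.5,-0.6,-8],[1,-1.2,-16],[1.4,-1.7,-24],[1.9,-2.2,-32],[2.3,-2.5,-40],[2.7,-2.8,-48],[2.7,-2.8,-48],[2.7,-2.8,-48]]}' -1 40
python3 - <<'E'
from h import *
s=bot.observe();print(s["force"],s["moment"],s["grip_width"],s["qpos"])
for n,(a,b,c,d),f in(("side",(150,310,235,395),4.6),("top",(175,255,265,395),6)):
    im=bot.grab_frame(n)[a:b,c:d,::-1]; cv2.imwrite(f"pics/{n}4.png",cv2.resize(im,None,fx=f*.8,fy=f*.8,interpolation=cv2.INTER_CUBIC))
E
python3 turn.py -0.0342 8 5
```

```text
clock: 5.2
position: [0.5818, 0.0827, 0.1448]
tool_rot: [3.113, 0.018, 0.519]
force: [-3.2, 4.2, 2.6]
grip_width: 0.0134
[-3.15466093  4.24412898  2.62027632] [ 1.03534827  1.08802523 -0.10264384] 0.01340990970466716 [-0.12550283  0.67760346 -0.18713645  1.80709111  0.23469736  0.6895015
 -1.50683596]
[[0.02, -0.08, 0.11], [0.03, -0.17, 0.22], [0.05, -0.25, 0.34], [0.06, -0.35, 0.45], [0.07, -0.44, 0.55]]
[[0.5, -0.2, -8.0], [1.0, -0.4, -16.0], [1.4, -0.5, -24.0], [1.9, -0.6, -32.0], [2.3, -0.5, -40.0]]
[0.58181026 0.08271857 0.14480422] [-3.74580468  3.98099606  5.08606734] [ 1.08437973  1.13511201 -0.0544088 ] [-0.12515963  0.67767103 -0.18751566  1.80705004  0.23490006  0.68955527
 -1.50652213]
```

View pics/side4.png

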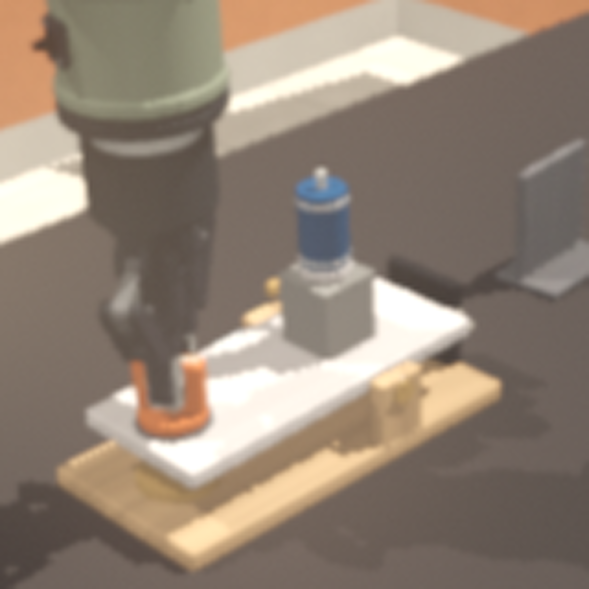

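```bash
python3 -m crank '{"travel":[[0,-0.1,0.1],[0,-0.2,0.2],[0,-0.3,0.3],[0,-0.4,0.4],[0,-0.4,0.4],[0,-0.4,0.4]],"rot":[[0.5,-0.2,-8],[1,-0.4,-16],[1.4,-0.5,-24],[1.9,-0.6,-32],[1.9,-0.6,-32],[1.9,-0.6,-32]]}' -1 40
python3 - <<'E'
from h import *
s=bot.observe();print(s["force"],s["moment"],s["grip_width"],s["qpos"])
for n,(a,b,c,d),f in(("side",(180,310,235,395),4.6),("top",(175,255,265,395),6)):
    im=bot.grab_frame(n)[a:b,c:d,::-1]; cv2.imwrite(f"pics/{n}5.png",cv2.resize(im,None,fx=f,fy=f,interpolation=cv2.INTER_CUBIC))
E
```

```text
clock: 5.9
position: [0.5818, 0.0796, 0.1491]
tool_rot: [-3.14, 0.0, -0.038]
force: [-5.6, 7.7, 8.1]
grip_width: 0.0131
[-5.63320807  7.66006799  8.1382319 ] [2.01732852 1.41879402 0.02295941] 0.013051046036924849 [-0.1883014   0.66439741 -0.06844321  1.81580768  0.06568593  0.66325241
 -1.90275051]
```

View pics/side5.png

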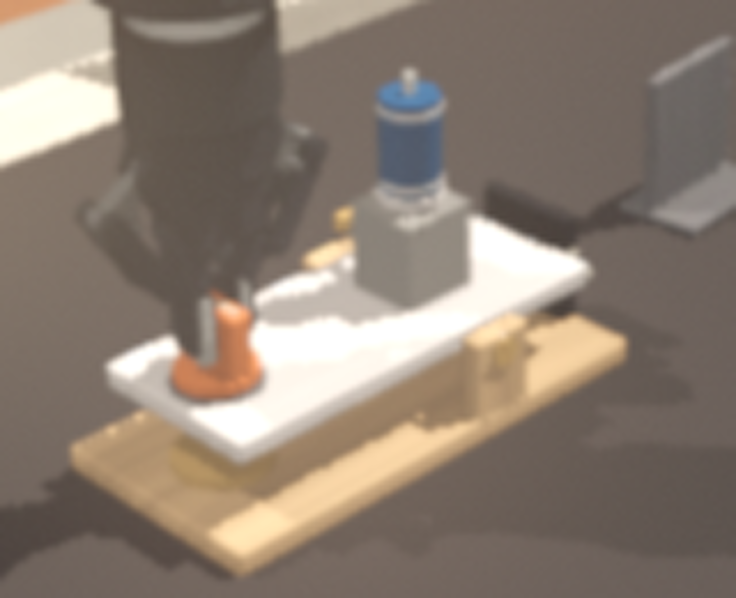

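View pics/top5.png

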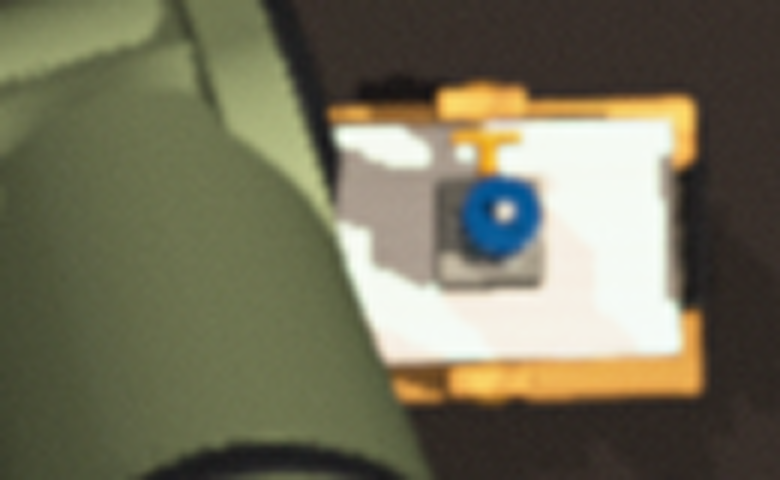

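```bash
cat > tilt.py <<'E'
from fit import *
def tilt(obs2):
    base=np.array([.5815,-.0518,-.0028,0,.1601,-.081])
    def f(t):
        p=base.copy();p[3]=t[0]
        return np.concatenate([proj(c,pt(p,'p',l))-u for c,u,l in obs2])
    r=least_squares(f,[0.]);print("tilt",r.x,f(r.x).reshape(-1,2).round(1).tolist())
    for i in range(len(obs2)):
        c,u,l=obs2[i]
        g=lambda t:proj(c,pt(np.array([.5815,-.0518,-.0028,t[0],.1601,-.081]),'p',l))-u
        print(c,l,least_squares(g,[0.]).x.round(4))
E
python3 - <<'E'
from tilt import *
tilt([('side',S(409,75),(0,0,.13)),('top',T(506,210),(0,0,.13)),('side',S(108,372),(.05,.1601,.012)),('side',S(240,449),(-.05,.1601,.012)),('side',S(591,267),(-.05,-.081,.012)),('top',T(543,287),(-.0215,-.0215,.06))])
E
```

```text
tilt [-0.01157012] [[-0.4, -0.5], [-1.1, 0.4], [-0.6, -1.2], [-0.2, -0.6], [0.2, -1.9], [0.6, -0.8]]
side (0, 0, 0.13) [-0.008]
top (0, 0, 0.13) [0.0087]
side (0.05, 0.1601, 0.012) [-0.0306]
side (-0.05, 0.1601, 0.012) [-0.02]
side (-0.05, -0.081, 0.012) [0.0548]
top (-0.0215, -0.0215, 0.06) [-0.0349]
```

```bash
python3 -m crank '{"travel":[[0,0,0],[0,0,0],[0,0,0],[0,0,3],[0,0,8],[0,0,13],[0,0,17]],"rot":[[0,0,0],[0,0,0],[0,0,0],[0,0,0],[0,0,0],[0,0,0],[0,0,0]]}' 0 40
python3 -m crank '{"travel":[[-1,-4.5,0],[-2,-9,0],[-3,-13.5,0],[-4,-18,0],[-5,-22.5,0],[-6,-27,0],[-7,-31.5,0],[-8,-36,0]],"rot":[[0,0,8],[0,0,16],[0,0,24],[0,0,32],[0,0,40],[0,0,48],[0,0,56],[0,0,62]]}' 0 40
python3 - <<'E'
from h import *
s=bot.observe();print(s["force"],s["moment"],s["grip_width"],s["qpos"])
for n,(a,b,c,d),f in(("side",(180,310,235,395),4.6),("top",(175,255,265,395),6)):
    im=bot.grab_frame(n)[a:b,c:d,::-1]; cv2.imwrite(f"pics/{n}6.png",cv2.resize(im,None,fx=f,fy=f,interpolation=cv2.INTER_CUBIC))
E
```

```text
clock: 6.7
position: [0.5825, 0.0778, 0.3218]
tool_rot: [-3.141, -0.002, -0.04]
force: [0.0, -0.1, 0.5]
grip_width: 0.0425
clock: 7.5
position: [0.5018, -0.2832, 0.319]
tool_rot: [-3.141, -0.001, 1.048]
force: [1.1, -0.3, -0.1]
grip_width: 0.0427
[ 1.07809828 -0.32284502 -0.10466035] [ 0.02371399 -0.03870703 -0.02740657] 0.04265945493813417 [ 0.56756034  0.43402258 -0.21519574  1.7075937   0.10504469  1.01134062
 -0.20667585]
```

View pics/side6.png

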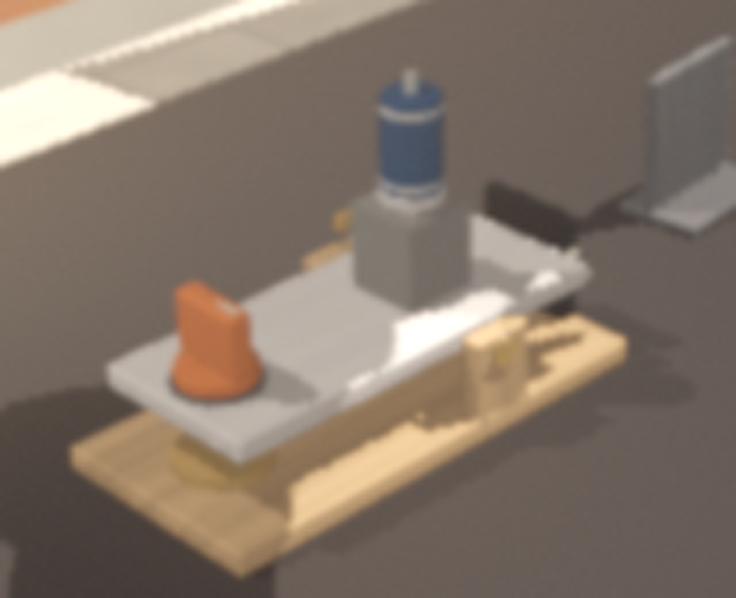

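View pics/top6.png

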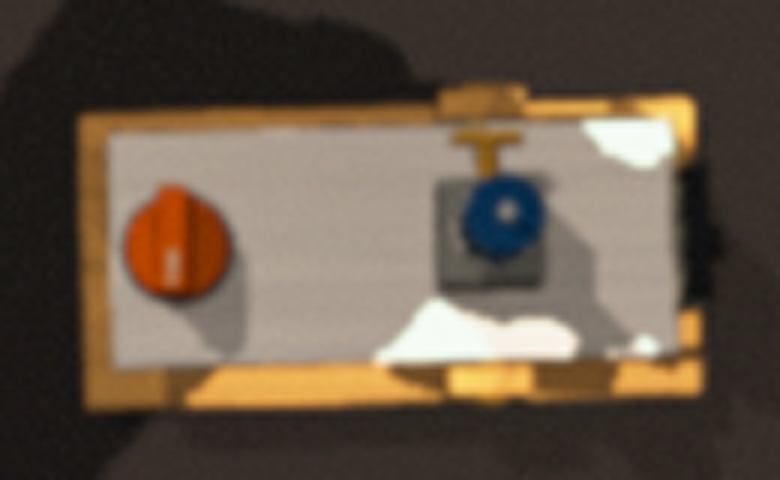

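```bash
python3 - <<'E'
from fit import *
o2=[('side',S(108,368),'p',(.05,'M',.012)),('side',S(240,449),'p',(-.05,'M',.012)),('side',S(591,268),'p',(-.05,'m',.012)),('side',S(410,71),'p',(0,0,.13)),
('top',T(509,209),'p',(0,0,.13)),('top',T(546,287),'p',(-.0215,-.0215,.06)),('top',T(436,288),'p',(-.0215,.0215,.06)),('top',T(544,180),'p',(.0215,-.0215,.06)),
('top',T(107,135),'p',(.05,'M',.012)),('top',T(113,368),'p',(-.05,'M',.012)),('top',T(680,358),'p',(-.05,'m',.012)),('top',T(674,118),'p',(.05,'m',.012)),
('side',S(469,205),'p',(-.0215,-.0215,.06)),('side',S(355,202),'p',(.0215,.0215,.06))]
# optional image shift per camera absorbs calibration error
def F(q):
    p=q[:6];p2=p.copy();p2[3]=q[6];sh={'side':q[7:9],'top':q[9:11]}
    a=[proj(c,pt(p,k,l))+sh[c]-u for c,u,k,l in obs if l]+[proj(c,pt(p2,k,l))+sh[c]-u for c,u,k,l in o2]
    return np.concatenate(a+[q[7:]*.7])
q0=[.58,-.05,0,-.08,.155,-.083,0,0,0,0,0]
r=least_squares(F,q0,loss='soft_l1');q=r.x
print(q.round(4));print(F(q)[-4-2*len(o2):].reshape(-1,2).round(1).tolist())
cov=np.linalg.inv(r.jac.T@r.jac)*.3;print(np.sqrt(np.diag(cov)).round(4))
p2=q[:6].copy();p2[3]=q[6];print("col",pt(p2,'p',(0,0,.094)))
E
```

```text
[ 0.5812 -0.0517 -0.0037 -0.0777  0.1596 -0.0804 -0.0011 -0.0247  0.6314
 -0.0131 -0.1164]
[[-0.4, -0.4], [-0.1, -0.6], [0.1, -1.0], [-0.1, 0.9], [-1.1, 0.6], [0.2, -0.8], [0.9, -0.5], [0.1, -0.5], [-0.1, -0.1], [-0.2, 0.4], [0.2, -0.4], [-0.0, 0.3], [0.7, -0.8], [-0.7, 0.2], [-0.0, 0.4], [-0.0, -0.1]]
[0.0015 0.0016 0.0028 0.0063 0.0007 0.0008 0.0064 0.5787 0.3933 0.5908
 0.6142]
col [ 0.5811613  -0.05156015  0.14199994]
```

```bash
python3 - <<'E'
from fit import *
print(atz('top',T(509,209),.178),atz('top',T(503,216),.168))
print(tri(S(410,71),T(509,209)),tri(S(411,92),T(503,216)))
E
python3 mv.py 0.5815 -0.0525 0.27 0 0
```

```text
[ 0.58276544 -0.05408762  0.178     ] [ 0.58119065 -0.05230587  0.168     ]
(array([ 0.58300666, -0.05398509,  0.17716781]), [np.float64(0.0002166401498397176), np.float64(0.0002166401498395353)]) (array([ 0.58127969, -0.0523879 ,  0.1669513 ]), [np.float64(2.805647079659116e-05), np.float64(2.8056470796569793e-05)])
travel cm [ 8.21 23.64 -4.85] rot deg [ 0.11 -0.05 30.47]
[ 0.57  0.44 -0.21  1.71  0.11  1.01 -0.21] [-0.9  0.5 -0.5]
```

```bash
python3 -m crank '{"travel":[[1.5,4.5,-0.5],[3,9,-1],[4.5,13.5,-1.5],[6,18,-2],[7.5,21.5,-3],[8.2,23.6,-3.5],[8.2,23.6,-3.5],[8.2,23.6,-3.5]],"rot":[[0,0,6],[0,0,12],[0,0,18],[0,0,24],[0,0,28],[0.1,0,30.5],[0.1,0,30.5],[0.1,0,30.5]]}' 0.6 40
python3 mv.py 0.5815 -0.0525 0.195 0 0
```

```text
clock: 8.4
position: [0.5843, -0.0462, 0.2837]
tool_rot: [-3.14, -0.002, 1.573]
force: [-0.5, -0.4, 0.2]
grip_width: 0.0687
travel cm [-0.28 -0.63 -8.87] rot deg [-0.11 -0.09 -0.13]
[ 0.25  0.5  -0.38  1.71  0.22  0.97 -0.21] [-0.5 -0.4  0.2]
```

```bash
python3 -m crank '{"travel":[[-0.3,-0.6,0],[-0.3,-0.6,0],[-0.3,-0.6,-2],[-0.3,-0.6,-2]],"rot":[[-0.1,0,-0.1],[-0.1,0,-0.1],[-0.1,0,-0.1],[-0.1,0,-0.1]]}' 0.6 40
python3 mv.py 0.5815 -0.0525 0.195 0 0
python3 - <<'E'
from h import *
for n,(a,b,c,d),f in(("side",(150,310,235,395),4.6),):
    im=bot.grab_frame(n)[a:b,c:d,::-1]; cv2.imwrite(f"pics/{n}7.png",cv2.resize(im,None,fx=f*.8,fy=f*.8,interpolation=cv2.INTER_CUBIC))
E
python3 mv.py 0.5815 -0.0525 0.195 0 0
```

```text
clock: 8.8
position: [0.5805, -0.0527, 0.2625]
tool_rot: [-3.138, -0.001, 1.571]
force: [-1.1, 0.6, -1.0]
grip_width: 0.0685
travel cm [ 0.1   0.02 -6.75] rot deg [-0.03 -0.19  0.  ]
[ 0.25  0.52 -0.37  1.74  0.23  0.92 -0.21] [-1.1  0.6 -1. ]
travel cm [ 0.06 -0.01 -6.85] rot deg [-0.04 -0.14 -0.02]
[ 0.25  0.52 -0.37  1.74  0.23  0.93 -0.21] [-0.   0.1  0.7]
```

View pics/side7.png

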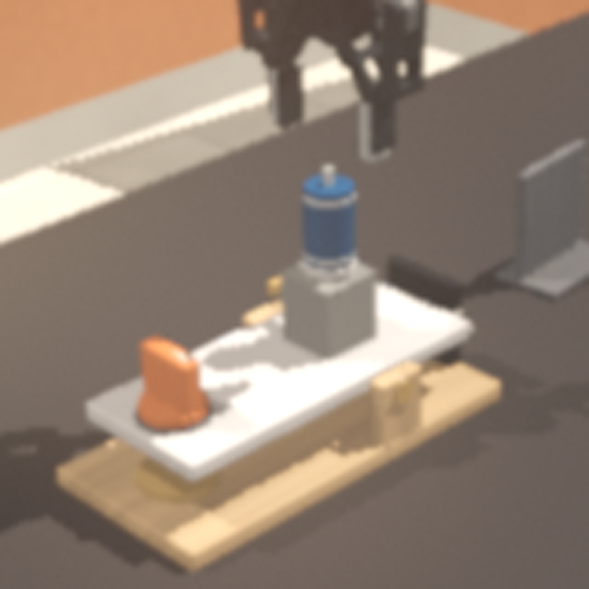

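```bash
python3 -m crank '{"travel":[[0.1,0,-3],[0.1,0,-5],[0.1,0,-6.5],[0.1,0,-6.8],[0.1,0,-6.8]],"rot":[[0,-0.1,0],[0,-0.1,0],[0,-0.1,0],[0,-0.1,0],[0,-0.1,0]]}' 0.6 40
python3 mv.py 0.5815 -0.0525 0.195 0 0
python3 - <<'E'
from h import *
for n,(a,b,c,d),f in(("side",(150,310,235,395),4.6),):
    im=bot.grab_frame(n)[a:b,c:d,::-1]; cv2.imwrite(f"pics/{n}8.png",cv2.resize(im,None,fx=f*.8,fy=f*.8,interpolation=cv2.INTER_CUBIC))
E
python3 mv.py 0.5815 -0.0525 0.195 0 0
```

```text
clock: 9.35
position: [0.5826, -0.0517, 0.1963]
tool_rot: [3.141, -0.001, 1.572]
force: [0.0, 0.4, -0.6]
grip_width: 0.0682
travel cm [-0.11 -0.08 -0.13] rot deg [-0.04  0.05 -0.08]
[ 0.23  0.61 -0.35  1.79  0.28  0.79 -0.25] [ 0.   0.4 -0.6]
travel cm [-0.13 -0.09 -0.17] rot deg [-0.04  0.1  -0.09]
[ 0.23  0.61 -0.35  1.79  0.28  0.79 -0.25] [-0.3  0.3  0.2]
```

View pics/side8.png

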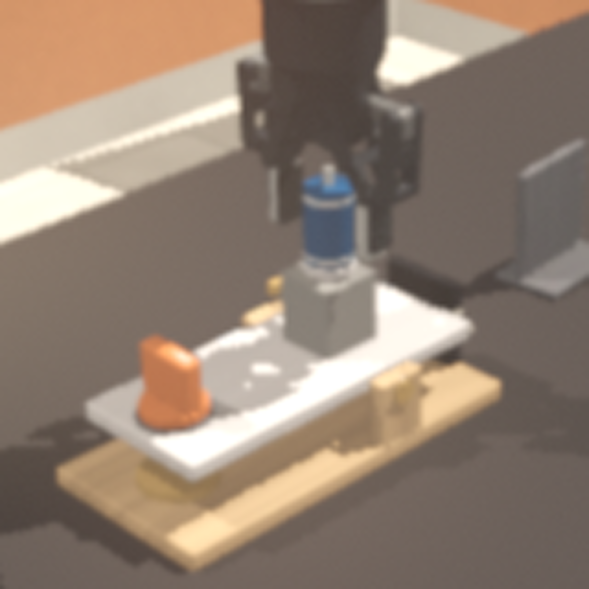

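```bash
python3 -m crank '{"travel":[[-0.1,-0.1,-0.1],[-0.1,-0.1,-0.1],[-0.1,-0.1,-0.1]],"rot":[[0,0,0],[0,0,0],[0,0,0]]}' 0.6 20
python3 -c "
from h import *
for i in range(3):
  s=bot.observe();print(s['position'],s['force'].round(2),s['moment'].round(3));bot.grab_frame('side')"
python3 -m crank '{"travel":[[0,0,0],[0,0,0],[0,0,0],[0,0,0],[0,0,0]],"rot":[[0,0,0],[0,0,0],[0,0,0],[0,0,0],[0,0,0]]}' -1 20
python3 -c "
from h import *
for i in range(6):
  s=bot.observe();print(s['position'],s['force'].round(2),s['moment'].round(3),s['grip_width']);bot.grab_frame('side')"
```

```text
clock: 9.7
position: [0.5816, -0.0527, 0.1954]
tool_rot: [3.14, -0.001, 1.572]
force: [0.8, 0.7, -0.3]
grip_width: 0.0686
[ 0.58156781 -0.05271708  0.19537349] [ 0.84  0.68 -0.3 ] [ 0.003  0.016 -0.023]
[ 0.58157078 -0.05266613  0.19527796] [-0.63 -0.36  0.03] [ 0.063 -0.005 -0.019]
[ 0.58150509 -0.05264352  0.19516201] [ 0.03  0.2  -0.16] [0.002 0.012 0.016]
clock: 10.35
position: [0.5815, -0.0526, 0.195]
tool_rot: [3.141, -0.001, 1.572]
force: [-0.0, 0.5, 2.1]
grip_width: 0.0319
[ 0.58151446 -0.05257979  0.19498342] [-0.03  0.51  2.12] [ 0.003  0.018 -0.003] 0.0318891659546294
[ 0.58146803 -0.0526014   0.19496284] [0.22 0.47 1.92] [ 0.091  0.012 -0.001] 0.03174027367793169
[ 0.58149815 -0.05260532  0.19497518] [0.42 1.18 3.24] [-0.003  0.005 -0.034] 0.03132026320862612
[ 0.58152155 -0.05260404  0.1949891 ] [-0.25 -0.18  3.19] [ 0.046 -0.028  0.048] 0.031602178806511255
[ 0.58149618 -0.0525869   0.19496563] [-0.08 -0.23  2.61] [-0.014  0.038 -0.022] 0.03168247183688426
[ 0.58147575 -0.05260209  0.19495307] [0.46 0.1  3.47] [-0.049 -0.065 -0.034] 0.031772012962024816
```

```bash
cat > o.py <<'E'
from h import *
import sys
F=[]
for i in range(4):
    s=bot.observe();F.append(np.r_[s['force'],s['moment']]);bot.grab_frame('side')
print(s['position'].round(4),np.mean(F,0).round(2),s['grip_width'].round(4),s['tool_rot'].round(4))
im=bot.grab_frame('side')[150:310,235:395,::-1];cv2.imwrite(f"pics/side{sys.argv[1]}.png",cv2.resize(im,None,fx=3.68,fy=3.68,interpolation=cv2.INTER_CUBIC))
E
python3 -m crank '{"travel":[[0,0,0],[0,0,0],[0,0,0.3],[0,0,0.6],[0,0,0.8],[0,0,0.8]],"rot":[[0,0,0],[0,0,0],[0,0,0],[0,0,0],[0,0,0],[0,0,0]]}' -1 40
python3 o.py 9
```

```text
clock: 11.25
position: [0.5813, -0.0526, 0.2031]
tool_rot: [3.141, -0.001, 1.572]
force: [-0.6, 0.4, -2.9]
grip_width: 0.0309Traceback (most recent call last):
  File "o.py", line 6, in <module>
    print(s['position'].round(4),np.mean(F,0).round(2),s['grip_width'].round(4),s['tool_rot'].round(4))
                                                       ^^^^^^^^^^^^^^^^^^^^^
AttributeError: 'float' object has no attribute 'round'
```

```bash
sed -i "s/s\['grip_width'\].round(4)/round(s['grip_width'],4)/" o.py; python3 o.py 9
```

```text
[ 0.5814 -0.0526  0.2029] [-0.06 -0.32 -2.37 -0.02  0.03  0.01] 0.0312 [ 3.1408e+00 -8.0000e-04  1.5724e+00]
```

View pics/side9.png

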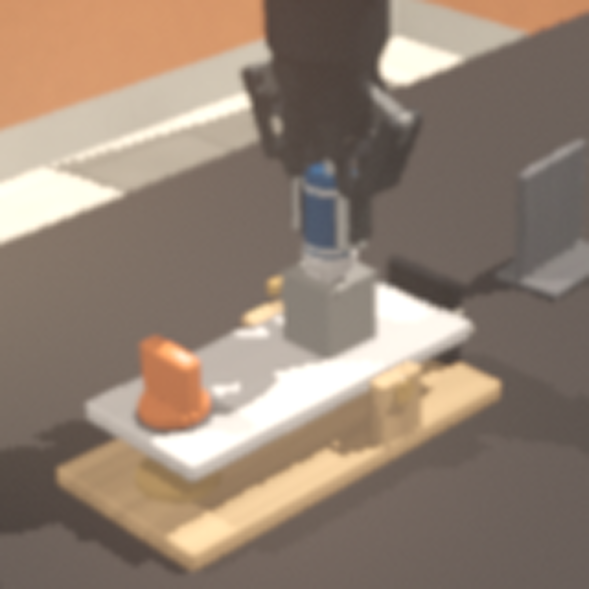

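```bash
python3 -m crank '{"travel":[[0,0,0.4],[0,0,0.8],[0,0,1.2],[0,0,1.6],[0,0,1.7],[0,0,1.7]],"rot":[[0,0,0],[0,0,0],[0,0,0],[0,0,0],[0,0,0],[0,0,0]]}' -1 40
python3 o.py 10
```

```text
clock: 12.3
position: [0.5816, -0.0526, 0.2203]
tool_rot: [3.14, -0.001, 1.572]
force: [-0.2, 0.6, -2.4]
grip_width: 0.0314
[ 0.5815 -0.0526  0.2199] [ 0.16  0.13 -2.24 -0.04  0.    0.02] 0.0309 [ 3.1406e+00 -8.0000e-04  1.5724e+00]
```

View pics/side10.png

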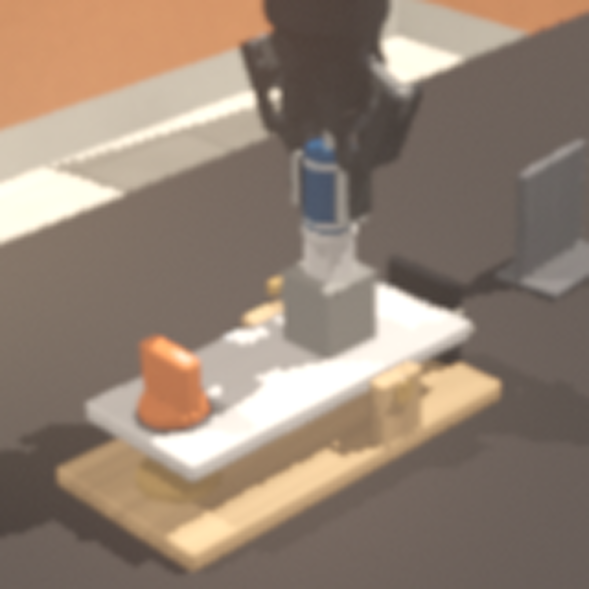

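```bash
python3 -m crank '{"travel":[[0,0,0.4],[0,0,0.8],[0,0,1.2],[0,0,1.6],[0,0,2],[0,0,2.4],[0,0,2.7],[0,0,2.7]],"rot":[[0,0,0],[0,0,0],[0,0,0],[0,0,0],[0,0,0],[0,0,0],[0,0,0],[0,0,0]]}' -1 40
python3 o.py 11
```

```text
clock: 13.35
position: [0.5816, -0.0526, 0.2474]
tool_rot: [3.14, -0.001, 1.572]
force: [0.7, -0.3, -2.0]
grip_width: 0.0308
[ 0.5815 -0.0526  0.2469] [ 0.12 -0.26 -1.79 -0.05 -0.04  0.01] 0.0311 [ 3.1405e+00 -8.0000e-04  1.5724e+00]
```

View pics/side11.png

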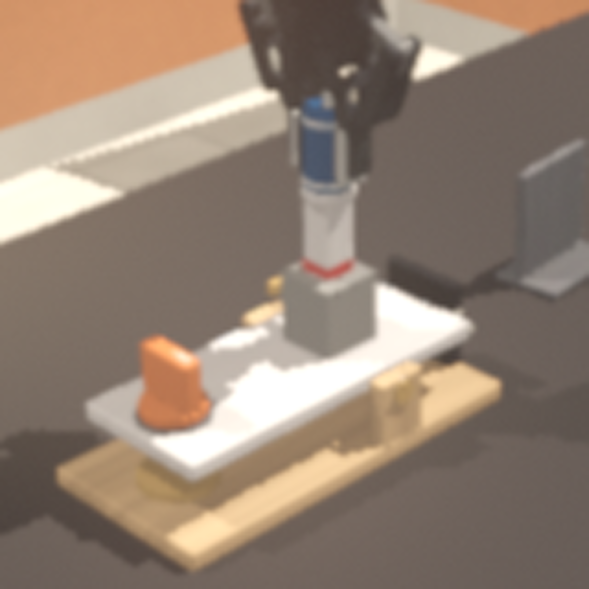

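```bash
python3 - <<'E'
from fit import *
im=bot.grab_frame('side')[:,:,::-1];cv2.imwrite("pics/side12.png",cv2.resize(im[195:245,300:350],None,fx=12,fy=12,interpolation=cv2.INTER_CUBIC))
p=np.array([.5815,-.0518,-.0028,0,.16,-.081])
for z in(.06-.005,.06,.068,.112-.034-.0+.0):
    print(z,(proj('side',pt(p,'p',(-.011,.011,z)))-[300,195])*12, proj('side',pt(p,'p',(-.011,.011,z))))
f=im.astype(int);m=(f[:,:,2]-f[:,:,1])>60
ys,xs=np.nonzero(m[200:240,305:345]);print(ys.min()+200,ys.max()+200,xs.min()+305,xs.max()+305,ys.size)
for x in range(318,332,1):
    print(x,[tuple(v) for v in f[218:227,x,:][:, ::-1].tolist()] if x in(320,324,328) else '')
E
```

```text
0.055 [288.96883829 394.6945731 ] [324.08073652 227.89121443]
0.06 [288.50801325 371.52373225] [324.04233444 225.96031102]
0.068 [287.76668682 334.24894205] [323.98055724 222.8540785 ]
0.078 [286.83302776 287.30343397] [323.90275231 218.94195283]
221 225 318 329 25
318 
319 
320 [(184, 174, 165), (184, 173, 164), (182, 165, 156), (179, 138, 130), (175, 104, 96), (175, 100, 92), (172, 126, 118), (159, 137, 128), (150, 139, 128)]
321 
322 
323 
324 [(188, 179, 169), (189, 179, 170), (189, 179, 169), (188, 176, 167), (186, 160, 151), (182, 121, 113), (181, 97, 89), (182, 121, 112), (191, 169, 158)]
325 
326 
327 
328 [(193, 184, 174), (192, 182, 172), (189, 168, 158), (187, 135, 126), (182, 99, 90), (184, 105, 97), (187, 144, 134), (190, 171, 160), (194, 185, 173)]
329 
330 
331
```

View pics/side12.png

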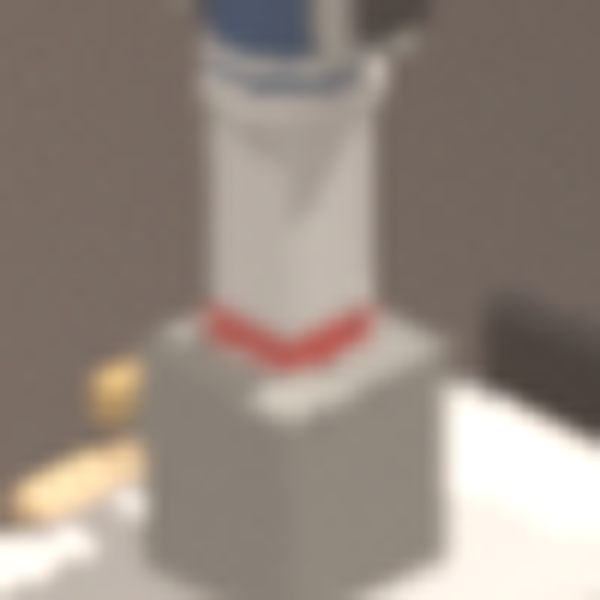

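```bash
python3 -m crank '{"travel":[[0,0,0.1],[0,0,0.2],[0,0,0.2],[0,0,0.2],[0,0,0.2],[0,0,0.2]],"rot":[[0,0,0],[0,0,0],[0,0,0],[0,0,0],[0,0,0],[0,0,0]]}' -1 40
python3 o.py 13
python3 - <<'E'
from h import *
im=bot.grab_frame('side')[:,:,::-1];cv2.imwrite("pics/side14.png",cv2.resize(im[180:310,235:395],None,fx=4.6,fy=4.6,interpolation=cv2.INTER_CUBIC))
cv2.imwrite("pics/side15.png",cv2.resize(im[195:245,300:350],None,fx=12,fy=12,interpolation=cv2.INTER_CUBIC))
E
```

```text
clock: 14.25
position: [0.5814, -0.0526, 0.2489]
tool_rot: [3.141, -0.001, 1.572]
force: [-1.0, -1.0, -3.5]
grip_width: 0.031
[ 0.5815 -0.0526  0.2489] [-0.15 -0.43 -2.91 -0.05  0.06 -0.01] 0.0311 [ 3.1407e+00 -8.0000e-04  1.5724e+00]
```

View pics/side14.png

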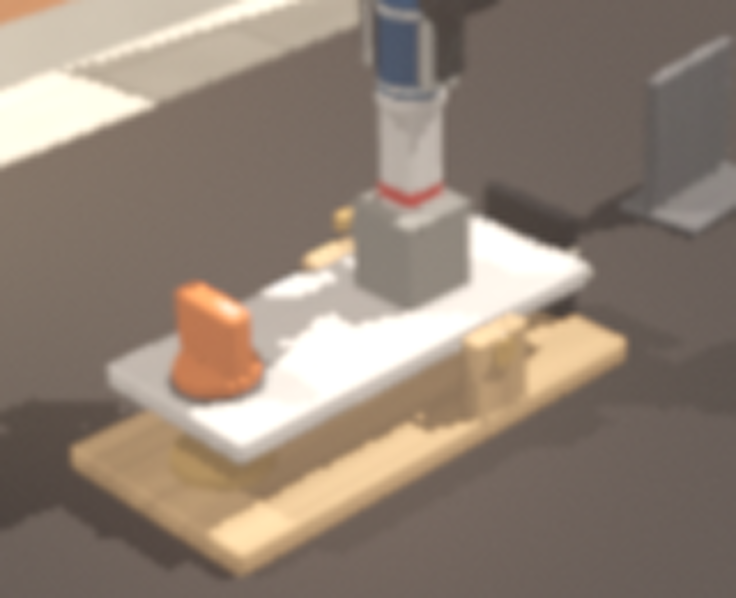

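View pics/side15.png

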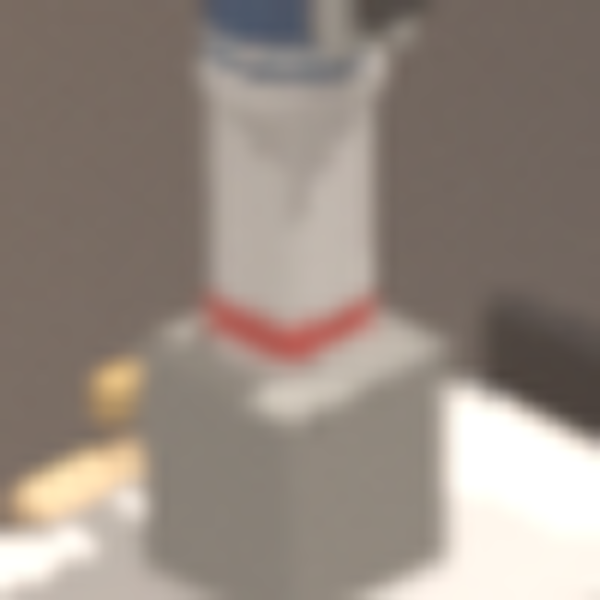

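```bash
python3 -c "
from workcell import bot
print(bot.observe()['clock']);print(bot.job_done())"
```

```text
14.55
the job is handed in; nothing more can be done
None
```

The plate is level as far as I can measure, the column is held drawn about 52–54 mm, and I handed the job in at 14.55 s. No verdict came back.

**Levelling:** I gripped the orange knob by its bar and turned it about 80° clockwise, following the plate as it rose. A fit to both pictures after letting go put the tilt at -0.001 ± 0.006 rad (limit 0.02). The checks did not agree perfectly:
- The top picture's stud point was about 1 px off that fit, which may be play of the column in its sleeve.
- The tilt change was 0.077 rad in the fit, but the knob turn predicts 0.084 rad.
- I could not read the white index lines at this picture resolution, so I did not use them.

**Drawing the column:** I gripped the blue head, with less than about 1 N of sideways force at the start, and raised it straight up in steps. Averaged sideways forces stayed under 0.5 N.
- **Height:** By arm travel the column is out about 54 mm, and by the picture about 52 mm (allowed 45–60 mm). The last picture shows the whole red ring just above the sleeve's mouth.
- **Grip:** The fingers hold it at 40 N with a 31 mm opening. The last averaged reading was about 3 N of downward load, which fits the weight of the column.

**Surroundings:** The plate's corners in the last side picture match those from just after levelling. The arm stayed well away from the rack, pot and card holder, and no contact forces showed. I did not measure those three again at the end.

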